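# Free the incense pedestal in its twist socket and hold the lock bolt drawn

### The arm

A 6-joint arm with a two-finger parallel gripper is mounted at the origin on the work surface. World frame = base frame: x ahead of the robot, y to its left, z up, the work surface at z = 0. Lengths are in m, angles in rad, forces in N, time in s.
With the tool pointing down it reaches from about 0.35 to 0.925 m from the base axis. Payload 6.4 kg.
Tool frame: the origin (TCP) lies midway between the tips of the shut fingers; the grasp point (between the pads) lies 19 mm behind it; z points along the fingers, y is the line along which they close (so a half turn about z gives the same grasp; the last joint's range is limited). The gripper opens to 94 mm and grips with 3 to 60 N. Pads are 16 mm wide; open, the fingers measure 119 mm over their backs; the gripper's body (75 mm by 177 mm) begins 78 mm behind the grasp point.
Start: joints at [1.107, 0.245, 1.558, -0, 1.339, -0.174], TCP at [0.186, 0.623, 0.205] pointing down, gripper open.
Joint ranges: [-3.13, 3.13], [-1.02, 2.26], [0.13, 2.54], [-0.95, 4.09], [0.21, 2.88], [-2.74, 2.74]. Speed limits (rad/s): [2.57, 2.57, 3.14, 3.14, 3.14, 3.14].

### API

Orientations are given as a unit quaternion [w, x, y, z].
In Python, from rig import r, order, get_image gives the robot as it stands (r), with the cameras as plain functions and the job (order).
- The arm moves only by the tool inch_along, called after "Call:" in YAML: its name, and indented under it one key for each argument. Schema: {"type":"object","properties":{"plan":{"type":"array","items":{"type":"array","prefixItems":[{"type":"array","items":{"type":"number"},"minItems":3,"maxItems":3},{"type":"array","items":{"type":"number"},"minItems":3,"maxItems":3}],"minItems":2,"maxItems":2},"minItems":1,"maxItems":5},"finger_gap":{"type":"number"},"only":{"type":"string"},"quiet":{"type":"boolean"},"lines":{"type":"string"}},"required":["plan"],"additionalProperties":false}. plan is a list of rows, 1 to 5 of them, each written [[dx, dy, dz], [rx, ry, rz]]: dx, dy, dz in m, then a rotation vector rx, ry, rz in rad; each row shifts and turns the commanded pose from where the row before left it, along the tool's axes as they then stand; what a row does not reach is not made up. A row lasts 1/8 s, in which the tool goes at most 0.0625 m and 0.188 rad, less where a joint would pass 70% of its speed; a pose out of reach is approached as far as the arm can. finger_gap is the finger opening in m, set as the call begins (left out keeps the last). The fingers move at their own pace and stop on an object; the grip force is fixed at half the most. Time passes only in rows, so rows that do not move let the fingers close. The tool returns the time, the measured TCP pose, the force, the opening and the grip force at its end. only (a regular expression) keeps the lines of the reply that match it, lines (a string "A,B") keeps lines A to B, and quiet returns only ok. Input that does not fit is refused with a message, and nothing moves.
- r.read_state(): the state, without advancing time (a new reading comes with each control period).
- get_image(name): name is "scene" or "side" or "wrist"; returns a dict with "pixels" (480x640x3 uint8, red, green, blue), "fov_y" (degrees; the focal length in pixels is half the picture's height over the tangent of half this angle, whatever the lens; pixels are square), "cx", "cy" (the principal point, pixels), "extrinsics" (4x4, takes a point from world to camera coordinates). Camera axes: x right, y down, z forward; pixel columns grow to the right and rows downward; lengths in m; the calibration is good to about 2 mm. The wrist camera is an equidistant fisheye: a pixel r from the principal point sees the ray r / f radians off the axis. A picture is of the moment at which its call begins. There is no depth.
- order.close_job(): hands the job in; it is judged then, once.
The state is a dict: "clock": time; "joint_positions": joint angles; "qd": joint speeds; "tau": joint torques, N m; "eef_pos": TCP position; "tcp_rot": TCP orientation; "ft_force": force on the tool from outside, world axes, zero at the start; "ft_torque": the same for the moment, N m; "finger_gap": finger opening in m; "finger_force": force on a finger pad.
Only numpy, scipy, OpenCV 4.12 (cv2) and the standard library are available. Lean on these libraries where they do the work, as an engineer would, in place of code of your own. Each camera call takes 0.05 s, during which the arm holds its last target. There are 200 camera calls.

### The job

I am about to twist the tall bronze incense pedestal out of its brass socket to empty the ash, so free it for me: wind the handwheel until the clamp slide has come away from the pedestal and sits fully back against its stop, then pull the spring bolt out by its upright knob until the outer edge of the bolt's block lies on the line engraved across its bed. Keep it there: the bolt springs back if let go, so finish with the knob still held at the line. Leave the pedestal standing in its socket, and leave everything else on the slate where it is.

Things in the scene. Friction and masses are not known exactly. Their poses are not given: they have to be found in the camera images.
- mount: brass pedestal mount fixed on the grey slate (slate top 20 mm above the work surface). Origin: centre of its round collar (106 mm across), on the slate; z up. The spring bolt lies along the mount's -x axis (roughly towards the robot); the clamp and handwheel lie in the direction 2.06 rad (118 degrees) anticlockwise from the mount's +x, seen from above.
- pedestal: tall bronze incense pedestal, 255 mm high, 1.8 kg, standing loose in the collar: foot 84 mm across and 26 mm high, stem 20 mm across with a knop 34 mm across, cup 66 mm across at the top. Origin: centre of its underside, 6 mm above the slate; z is its upright axis. Not to be touched.
- handwheel (a joint): turn of the handwheel in rad about its vertical shaft: 0 = clamp shoe up to the pedestal's foot, grows anticlockwise seen from above, 6.0 = clamp slide against the stop (it goes no further). It starts somewhere from 0 to 1.6. It stays where it is left; turning it takes about 1 to 2 N at the crank handle.
- wheel_hub (a point): centre of the handwheel's hub, top face, 94 mm above the work surface. The wheel lies flat: brass rim of 45 mm radius (bar 11 mm thick, its top 90 mm above the work surface), three spokes, on a bronze gear box 190 mm from the pedestal's axis.
- crank: the rosewood crank handle that stands upright on the wheel's rim, 45 mm from the wheel's axis, directly over one spoke; it spins freely on its own pin, so it can be gripped and carried round without turning the gripper. Round, 15 mm across and 44 mm tall. Origin: centre of its lower end, 90.5 mm above the work surface; top at 135 mm.
- clamp (a joint): travel of the clamp slide in m, outwards from the pedestal; geared to the wheel, 6 mm per rad of the wheel: 0 = cork-faced shoe up to the foot, 0.036 = slide fully back, its rear face on the stop. It starts somewhere from 0 to about 0.010.
- shoe: the clamp's brass sliding block with its cork-faced shoe, moved only by the handwheel, never pushed directly: block 28 mm long, 30 mm wide, top 51 mm above the work surface. Origin: on the slate, 69 mm from the block's middle towards the pedestal (over the mount's origin when the clamp joint is 0); x points outwards.
- clamp_back (a point): middle of the top rear edge of the clamp's sliding block (28 mm long, 30 mm wide, top 50 mm above the work surface): the edge that meets the stop.
- stop_face (a point): the place that point clamp_back reaches when the slide is on the stop: middle of the near face of the bronze stop bridge, 119 mm from the pedestal's axis, 50 mm above the work surface. The rack bar runs under the bridge to the gear box.
- bolt (a joint): how far the spring bolt is drawn, in m, along the mount's -x axis, away from the pedestal: 0 = home in the pedestal's foot, 0.030 = outer edge of its block on the line, 0.044 = end of the bed. A spring pulls it home with 3 N at 0 and 7.5 N at the line; let go, it shoots back.
- knob: the upright brass knob on the bolt's steel block, by which the bolt is drawn (knob and block are one body): round post 14 mm across and 42 mm tall with a ball 21 mm across on top. Origin: foot of the post, on the block's top, 44 mm above the work surface; ball's top at 102 mm. It stands 155 mm from the pedestal's axis when the bolt is home. It does not turn.
- bolt_edge (a point): middle of the top outer edge of the bolt's steel block (30 mm along the bolt, 26 mm wide, running between two rails): the edge to bring over the line.
- line (a point): middle of the dark line, 4 mm wide, engraved square across the bolt's bed and both its rails, 200 mm from the pedestal's axis along the mount's -x axis, 36 mm above the work surface (rail top).
- figurine: white jade seated figurine, base 50 x 64 mm, 90 mm high; bystander. Origin: centre of its underside.
- cup: white ceramic offering cup, 60 mm across, 55 mm high; bystander. Origin: centre of its underside.
- candle: brass candle holder with a short candle, 68 mm across, 87 mm high; bystander. Origin: centre of its underside.
- bowl: copper offering bowl with a dent, 112 mm across, 45 mm high; bystander. Origin: centre of its underside.
- mallet: rosewood mallet lying on its side, 212 mm long, head 38 mm across and 62 mm wide at its +x end; bystander. Origin: on the slate under the middle of its length.
- tongs: brass incense tongs lying flat, 190 mm long, 36 mm wide, 8 mm thick, long axis x; bystander. Origin: on the slate under the middle.
- case: closed wooden incense case, 214 x 50 x 36 mm, long axis x; bystander. Origin: centre of its underside.

How it is judged:
On the way, in this order (a step that is already met when the one before it is completed fails the run):
1. the clamp slide is wound back against its stop while the bolt is still home (value of joint clamp above 0.034 m and value of joint bolt below 0.008 m), for 0.2 s.
2. the bolt is drawn to the line by its knob, in the gripper, with the clamp still back (value of joint bolt between 0.026 and 0.034 m and contact force between the fingers and knob above 1.5 N and value of joint clamp above 0.034 m), for 0.5 s.
At the end, for the whole second after the job is handed in: The gripper still holds the bolt's knob (at least 1.5 N) with the bolt drawn to the line within 4 mm (joint 0.026 to 0.034) and still; the clamp slide is within 2 mm of its stop (joint above 0.034); the pedestal stands upright in its socket, not shifted by more than 8 mm (all of step 2 and velocity of joint bolt between -0.01 and 0.01 m/s and angle between pedestal's own z axis and vertical below 0.06 rad and distance of pedestal from where it was at the start of the episode below 0.008 m); the arm keeps its last pose, push and grip.
It fails at once if the pedestal is knocked, tilted or lifted (angle between pedestal's own z axis and vertical above 0.08 rad or distance of pedestal from where it was at the start of the episode above 0.01 m).
It fails at once if the clamp slide is pushed directly instead of being wound by the handwheel (contact force between any of the arm, the fingers and shoe above 3 N).
It fails at once if another thing on the slate is disturbed (moved by more than 20 mm) (distance of any of figurine, cup, candle, bowl, mallet, tongs, case from where it was at the start of the episode above 0.02 m).
It also fails if it takes over 48 s, if anything falls off the work surface, if the arm or the gripper's body presses on something with over 40 N, if the wrist force passes 120 N, or if a joint passes its speed limit or range.

## Working session

There is one attempt and no reset: what is moved stays moved. The work goes in short steps, Python scripts to look and compute and a tool call to move; the robot and the scene stay as the last step left them, time stands still between calls to the robot, and variables do not carry over. Pictures are saved under pics/ and viewed, at most 10 in all, crops included, and the job is handed in when it is done.

```bash
ls; mkdir -p pics
```

Create h.py:
```python
import numpy as np, cv2
from rig import r, order, get_image
def snap(n,f):
    d=get_image(n); cv2.imwrite('pics/'+f+'.png',cv2.cvtColor(d['pixels'],cv2.COLOR_RGB2BGR)); np.savez('pics/'+f+'.npz',name=n,**d); return d
def load(f): return dict(np.load('pics/'+f+'.npz'))
def ray(d,u,v):
    f=240/np.tan(np.radians(d['fov_y'])/2); x=(u-d['cx']);y=(v-d['cy'])
    if str(d['name'])=='wrist':
        rr=np.hypot(x,y)+1e-9;t=rr/f;c=np.array([x/rr*np.sin(t),y/rr*np.sin(t),np.cos(t)])
    else: c=np.array([x/f,y/f,1.])
    E=np.array(d['extrinsics']);R=E[:3,:3];o=-R.T@E[:3,3];w=R.T@c
    return o,w/np.linalg.norm(w)
def onz(d,u,v,z):
    o,w=ray(d,u,v);return o+w*(z-o[2])/w[2]
def tri(*a):
    A=np.zeros((3,3));b=np.zeros(3);L=[]
    for d,u,v in a:
        o,w=ray(d,u,v);P=np.eye(3)-np.outer(w,w);A+=P;b+=P@o;L.append((o,P))
    p=np.linalg.solve(A,b);return p,[np.linalg.norm(P@(p-o)) for o,P in L]
def proj(d,p):
    E=np.array(d['extrinsics']);c=E[:3,:3]@np.array(p)+E[:3,3];f=240/np.tan(np.radians(d['fov_y'])/2)
    if str(d['name'])=='wrist':
        h=np.hypot(c[0],c[1])+1e-12;t=np.arctan2(h,c[2]);return d['cx']+f*t*c[0]/h,d['cy']+f*t*c[1]/h
    return d['cx']+f*c[0]/c[2],d['cy']+f*c[1]/c[2]
```

Run:
```python
from h import *
for n in('scene','side','wrist'):
    d=snap(n,n+'0');E=np.array(d['extrinsics']);print(n,d['fov_y'],-E[:3,:3].T@E[:3,3],E[2,:3])
s=r.read_state();print(s['tcp_rot'],s['eef_pos'],s['clock'],s['finger_gap'])
```

```text
pics
rig.py
scene 52.787427994889356 [0.99473943 0.2015492  0.83403089] [-0.47073376 -0.27479172 -0.83839086]
side 52.910283700646275 [ 0.29698986 -0.66201854  0.61610157] [ 0.32095185  0.72112006 -0.61398353]
wrist 65.70646984690485 [0.11010362 0.64529502 0.3844768 ] [ 0.26200761 -0.07964924 -0.96177337]
[-2.13077416e-04  1.44377562e-01  9.89522393e-01 -7.13224711e-04] [0.18552845 0.62247725 0.20459768] 0.15 0.09390295065187211
```

View pics/scene0.png

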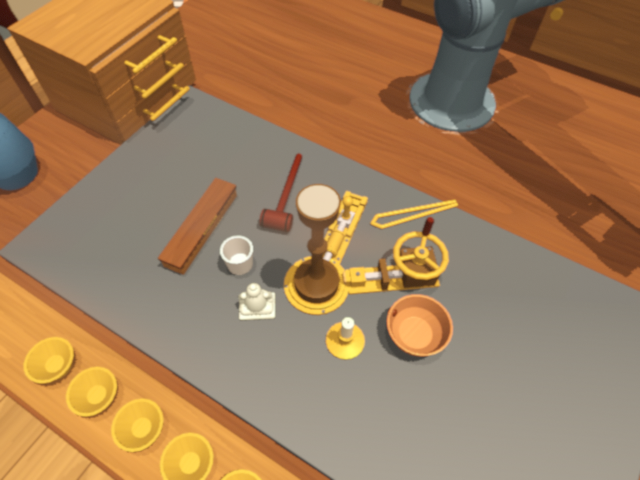

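View pics/side0.png

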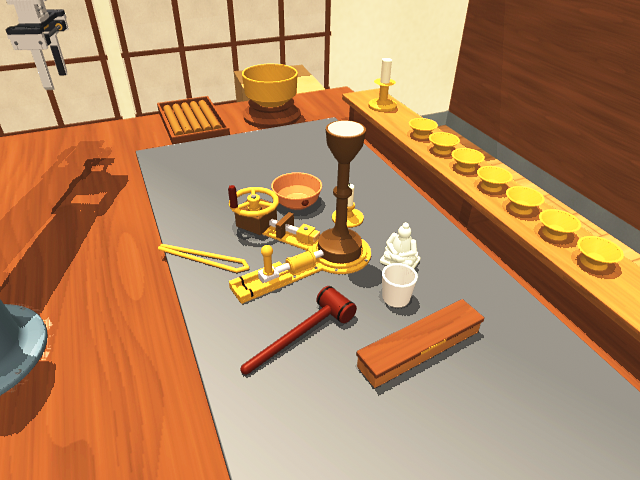

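View pics/wrist0.png

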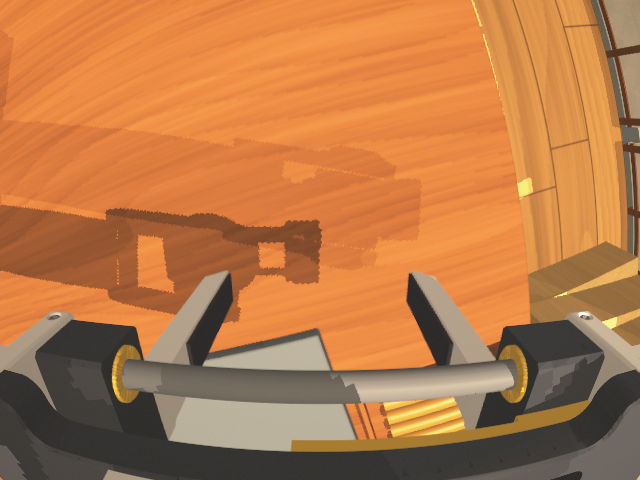

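The scene shows the crank at about (428,226), the hub at (422,253) and the knob ball at (348,199). The side view shows the crank at (233,196), the hub at (253,196) and the knob ball at (267,251). The wrist camera sees only the bench. I'll zoom in on both views in one composite.

Run:
```python
from h import *
a=cv2.imread('pics/scene0.png')[185:310,320:455];b=cv2.imread('pics/side0.png')[175:305,220:355]
c=[cv2.resize(x,(400,int(400*x.shape[0]/x.shape[1])),interpolation=cv2.INTER_CUBIC) for x in(a,b)]
h=max(x.shape[0] for x in c);c=[cv2.copyMakeBorder(x,0,h-x.shape[0],0,0,0) for x in c]
cv2.imwrite('pics/z0.png',np.hstack(c))
for n,(x0,y0,x1,y1) in(('scene0',(405,205,450,250)),('side0',(222,175,246,215))):
    d=load(n);h=cv2.cvtColor(d['pixels'],cv2.COLOR_RGB2HSV)[y0:y1,x0:x1].astype(int)
    m=(((h[...,0]<6)|(h[...,0]>170))&(h[...,1]>140)&(h[...,2]<150)).astype(np.uint8)
    k,l,s,ce=cv2.connectedComponentsWithStats(m);i=1+s[1:,4].argmax()
    ys,xs=np.nonzero(l==i);print(n,s[i],(cv2.minAreaRect(np.c_[xs+x0,ys+y0].astype(np.float32))),ce[i]+[x0,y0])
```

```text
scene0 [20 12  8 14 53] ((428.5137023925781, 223.130126953125), (5.735016345977783, 12.52340316772461), 20.556047439575195) [428.9245283  222.77358491]
side0 [  6  12  10  21 137] ((232.5563201904297, 197.22866821289062), (19.9798526763916, 7.127315521240234), 83.2901611328125) [232.7080292  197.03649635]
```

View pics/z0.png

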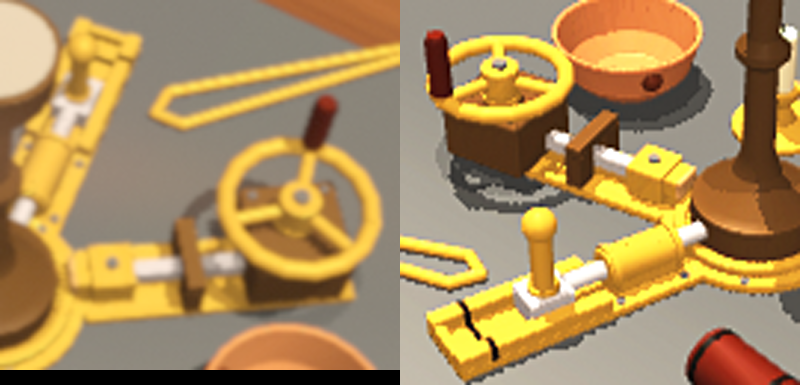

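The composite shows the knob post upright on a white block, the engraved line clear in the side view, and a cork shoe at the pedestal's foot. The hub, crank and ball are all distinct in both views.

Run:
```python
from h import *
np.set_printoptions(precision=4,suppress=True)
S=load('scene0');D=load('side0')
P={}
for n,a,b in(('hub',(421.9,250.8),(253.4,197.3)),('cranktop',(430,219.3),(231.7,187.6)),('crankmid',(428.5,225.5),(232.6,197.2)),('ball',(347,200.5),(267.3,250.3))):
    P[n],e=tri((S,*a),(D,*b));print(n,P[n],e)
# pedestal axis from cup rim: light top disc
for d,(x0,y0,x1,y1) in((S,(290,180,350,225)),(D,(320,118,370,140))):
    h=cv2.cvtColor(d['pixels'],cv2.COLOR_RGB2HSV)[y0:y1,x0:x1].astype(int)
    m=((h[...,1]<70)&(h[...,2]>170)).astype(np.uint8);ys,xs=np.nonzero(m);u=(xs.min()+xs.max())/2+x0;v=(ys.min()+ys.max())/2+y0
    print('cup',u,v,m.sum(),onz(d,u,v,.281)); P['c'+str(d['name'])]=(u,v)
p,e=tri((S,*P['cscene']),(D,*P['cside']));print('cup',p,e)
print('line',onz(D,246.2,286.4,.036))
b=P['ball']-p;print('ball r',np.hypot(*b[:2]),'mount yaw',np.degrees(np.arctan2(-b[1],-b[0])))
b=P['hub']-p;print('hub r',np.hypot(*b[:2]),'yaw',np.degrees(np.arctan2(b[1],b[0]))-118)
c=P['crankmid']-P['hub'];print('crank',np.hypot(*c[:2]),np.degrees(np.arctan2(c[1],c[0])))
```

```text
hub [0.5077 0.1327 0.0926] [np.float64(0.001476007166738381), np.float64(0.0014760071667384409)]
cranktop [0.4647 0.1213 0.1313] [np.float64(0.0006701531732678645), np.float64(0.0006701531732679146)]
crankmid [0.4637 0.1219 0.11  ] [np.float64(0.0015416953132210357), np.float64(0.0015416953132209817)]
ball [ 0.4796 -0.0375  0.0922] [np.float64(0.0009030348723463854), np.float64(0.0009030348723464026)]
cup 324.0 205.0 1047 [ 0.6344 -0.0002  0.281 ]
cup 345.5 126.5 430 [ 0.6347 -0.0079  0.281 ]
cup [ 0.6354 -0.0019  0.2792] [np.float64(0.0022581131391138554), np.float64(0.0022581131391136967)]
line [ 0.4339 -0.0521  0.036 ]
ball r 0.1598364298933237 mount yaw 12.87682190631996
hub r 0.18558846150877165 yaw 15.49468130039591
crank 0.0452652567283464 -166.1423295314453
```

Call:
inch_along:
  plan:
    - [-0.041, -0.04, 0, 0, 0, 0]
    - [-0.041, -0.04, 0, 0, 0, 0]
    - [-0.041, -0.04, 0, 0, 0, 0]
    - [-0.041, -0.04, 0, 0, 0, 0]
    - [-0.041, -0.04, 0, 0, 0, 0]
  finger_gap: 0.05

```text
refused: plan[0]: [-0.041, -0.04, 0, 0, 0, 0] is too long (schema: maxItems 2). Nothing was moved.
```

The call was refused and nothing moved: it wants rows with the three-number parts in brackets of their own. Same move again in that form.

Call:
inch_along:
  plan:
    - [[-0.041, -0.04, 0], [0, 0, 0]]
    - [[-0.041, -0.04, 0], [0, 0, 0]]
    - [[-0.041, -0.04, 0], [0, 0, 0]]
    - [[-0.041, -0.04, 0], [0, 0, 0]]
    - [[-0.041, -0.04, 0], [0, 0, 0]]
  finger_gap: 0.05

```text
clock: 0.78
eef_pos: [0.3255, 0.371, 0.2053]
tcp_rot: [0.0, 0.144, 0.99, -0.0]
ft_force: [0.5, 0.0, -0.1]
finger_gap: 0.0507
finger_force: 0.0
```

Call:
inch_along:
  plan:
    - [[-0.041, -0.04, 0], [0, 0, 0]]
    - [[-0.041, -0.04, 0], [0, 0, 0]]
    - [[-0.041, -0.04, 0], [0, 0, 0]]
    - [[-0.041, -0.04, 0], [0, 0, 0]]
    - [[-0.041, -0.04, 0], [0, 0, 0]]

```text
clock: 1.4
eef_pos: [0.4648, 0.1206, 0.2054]
tcp_rot: [0.0, 0.144, 0.99, 0.0]
ft_force: [0.6, 0.0, -0.6]
finger_gap: 0.0501
finger_force: 0.0
```

Call:
inch_along:
  plan:
    - [[0, 0, 0.015], [0, 0, 0]]
    - [[0, 0, 0], [0, 0, 0]]

```text
clock: 1.65
eef_pos: [0.4628, 0.1227, 0.1886]
tcp_rot: [-0.002, 0.145, 0.989, -0.0]
ft_force: [1.1, 0.3, -1.0]
finger_gap: 0.0497
finger_force: 0.0Traceback (most recent call last):
```

Run:
```python
from h import *
d=snap('wrist','w1');print(proj(d,(.464,.1217,.135)),proj(d,(.464,.1217,.09)),proj(d,(.5077,.1327,.094)),proj(d,(.4796,-.0375,.0915)))
```

```text
  File "<stdin>", line 2, in <module>
  File "h.py", line 22, in proj
    if str(d['name'])=='wrist':
           ~^^^^^^^^
KeyError: 'name'
```

View pics/w1.png

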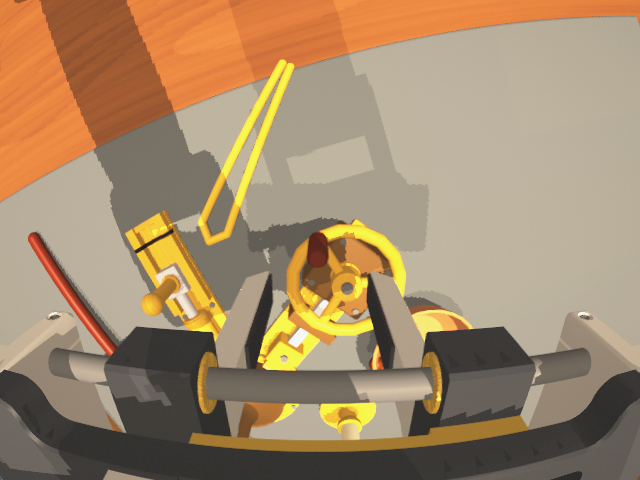

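The wrist view shows the crank between the open fingertips at (318,250), the hub at (347,289) and the knob ball at (152,303). I'll compare these with my points.

Run:
```python
from h import *
np.set_printoptions(precision=4,suppress=True)
d=load('w1');S=load('scene0');D=load('side0')
for p in((.464,.1217,.135),(.464,.1217,.0905),(.5077,.1327,.094),(.4796,-.0375,.0915),r.read_state()['eef_pos']):print(np.round(proj(d,p),1))
h=cv2.cvtColor(d['pixels'],cv2.COLOR_RGB2HSV)[220:275,295:345].astype(int)
m=(((h[...,0]<6)|(h[...,0]>170))&(h[...,1]>140)&(h[...,2]<150)).astype(np.uint8);k,l,s,ce=cv2.connectedComponentsWithStats(m);i=1+s[1:,4].argmax();print(s[i],ce[i]+[295,220])
ys,xs=np.nonzero(l==i);print(cv2.minAreaRect(np.c_[xs+295,ys+220].astype(np.float32)))
print(tri((S,421.9,250.8),(D,253.4,197.3),(d,347,289)))
print(tri((S,347,200.5),(D,267.3,250.3),(d,152,303)))
```

```text
[318.3 255.3]
[318.5 236.9]
[347.1 284.4]
[152.4 302.1]
[320.2 286.3]
[ 13  13  19  34 416] [317.2692 248.2019]
((317.0, 249.5), (33.0, 18.0), 90.0)
(array([0.5091, 0.1322, 0.0941]), [np.float64(0.0021896398049236895), np.float64(0.002039259608869814), np.float64(0.0022291408930623135)])
(array([ 0.4798, -0.0376,  0.0924]), [np.float64(0.0009857840287525127), np.float64(0.0008468309869826562), np.float64(0.000256851156763028)])
```

Call:
inch_along:
  plan:
    - [[-0.003, 0, 0.04], [0, 0, 0]]
    - [[0, 0, 0.04], [0, 0, 0]]
    - [[0, 0, 0.007], [0, 0, 0]]
    - [[0, 0, 0], [0, 0, 0]]

```text
clock: 2.2
eef_pos: [0.4673, 0.1224, 0.1042]
tcp_rot: [0.0, 0.144, 0.99, 0.0]
ft_force: [0.1, -0.3, 1.6]
finger_gap: 0.05
finger_force: 0.0
```

Call:
inch_along:
  plan:
    - [[0, 0, 0], [0, 0, 0]]
    - [[0, 0, 0], [0, 0, 0]]
    - [[0, 0, 0], [0, 0, 0]]
    - [[0, 0, 0], [0, 0, 0]]
  finger_gap: 0.0

```text
clock: 2.7
eef_pos: [0.4674, 0.1213, 0.1038]
tcp_rot: [0.0, 0.144, 0.99, -0.0]
ft_force: [-0.1, -0.6, 2.3]
finger_gap: 0.0147
finger_force: 30.0
```

Run:
```python
import numpy as np
p=.536+.35*np.arange(19);q=np.c_[45*np.cos(p),-45*np.sin(p)]
for i,d in enumerate(np.diff(q,axis=0)):print(i,np.round(d,1), np.round(np.degrees(p[i+1])+163.4))
```

```text
0 [-10.2 -11.9] 214.0
1 [-13.7  -7.6] 234.0
2 [-15.5  -2.5] 254.0
3 [-15.4   3. ] 274.0
4 [-13.4   8.1] 294.0
5 [-9.9 12.2] 314.0
6 [-5.1 14.8] 334.0
7 [ 0.3 15.7] 355.0
8 [ 5.7 14.6] 375.0
9 [10.3 11.8] 395.0
10 [13.7  7.5] 415.0
11 [15.5  2.4] 435.0
12 [15.4 -3.1] 455.0
13 [13.4 -8.2] 475.0
14 [  9.8 -12.3] 495.0
15 [  5.  -14.9] 515.0
16 [ -0.4 -15.7] 535.0
17 [ -5.8 -14.6] 555.0
```

Call:
inch_along:
  plan:
    - [[-0.0102, -0.0119, 0], [0, 0, 0]]
    - [[-0.0137, -0.0076, 0], [0, 0, 0]]
    - [[-0.0155, -0.0025, 0], [0, 0, 0]]
    - [[0, 0, 0], [0, 0, 0]]

```text
clock: 3.2
eef_pos: [0.5, 0.0875, 0.1039]
tcp_rot: [0.001, 0.145, 0.989, -0.001]
ft_force: [-0.4, -6.0, 2.1]
finger_gap: 0.0141
finger_force: 30.0
```

Call:
inch_along:
  plan:
    - [[-0.0154, 0.003, 0], [0, 0, 0]]
    - [[-0.0134, 0.0081, 0], [0, 0, 0]]
    - [[-0.0099, 0.0122, 0], [0, 0, 0]]
    - [[-0.0051, 0.0148, 0], [0, 0, 0]]
    - [[0, 0, 0], [0, 0, 0]]

```text
clock: 3.82
eef_pos: [0.553, 0.1142, 0.1039]
tcp_rot: [0.002, 0.144, 0.99, 0.001]
ft_force: [5.2, -1.3, -0.2]
finger_gap: 0.0144
finger_force: 30.0
```

Call:
inch_along:
  plan:
    - [[0.0003, 0.0157, 0], [0, 0, 0]]
    - [[0.0057, 0.0146, 0], [0, 0, 0]]
    - [[0.0103, 0.0118, 0], [0, 0, 0]]
    - [[0.0137, 0.0075, 0], [0, 0, 0]]
    - [[0, 0, 0], [0, 0, 0]]

```text
clock: 4.45
eef_pos: [0.5345, 0.1697, 0.1038]
tcp_rot: [-0.002, 0.143, 0.99, -0.001]
ft_force: [-3.7, -3.8, 8.3]
finger_gap: 0.0141
finger_force: 30.0
```

Call:
inch_along:
  plan:
    - [[0.0155, 0.0024, 0], [0, 0, 0]]
    - [[0.0154, -0.0031, 0], [0, 0, 0]]
    - [[0, 0, 0], [0, 0, 0]]

```text
clock: 4.82
eef_pos: [0.5059, 0.1759, 0.1038]
tcp_rot: [0.0, 0.143, 0.99, -0.003]
ft_force: [0.7, -9.7, 5.8]
finger_gap: 0.0141
finger_force: 30.0
```

Run:
```python
from h import *
snap('scene','s2');snap('side','d2')
a=cv2.imread('pics/scene0.png')[235:310,330:455];b=cv2.imread('pics/scene2.png') if 0 else cv2.imread('pics/s2.png')[235:310,330:455];c=cv2.imread('pics/d2.png')[175:250,230:355]
cv2.imwrite('pics/z2.png',cv2.resize(np.vstack([np.hstack([a,b]),np.hstack([cv2.imread('pics/side0.png')[175:250,230:355],c])]),None,fx=3.2,fy=3.2,interpolation=cv2.INTER_CUBIC))
```

```text
(no output)
```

View pics/z2.png

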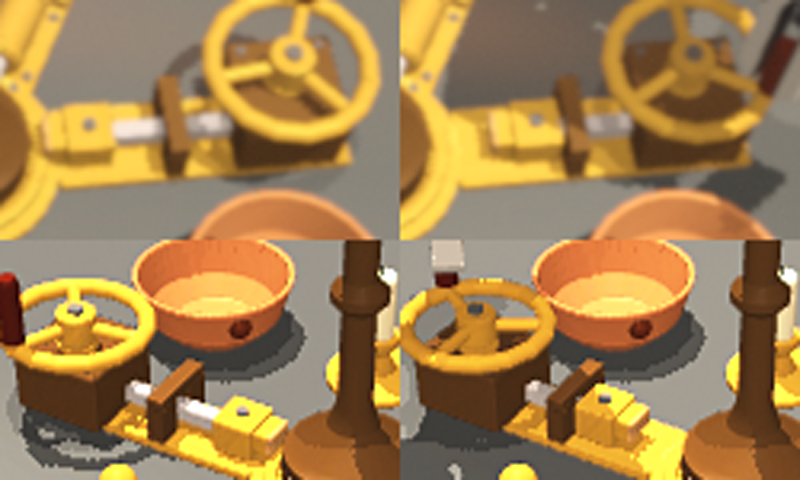

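The slide has moved well back, and its rear edge is now only a few mm from the brown stop bridge (about (560,120) in the composite). I'll go on in small steps and watch the tangential force.

Call:
inch_along:
  plan:
    - [[0.0134, -0.008, 0], [0, 0, 0]]
    - [[0, 0, 0], [0, 0, 0]]

```text
clock: 5.18
eef_pos: [0.4936, 0.1729, 0.104]
tcp_rot: [0.004, 0.144, 0.99, -0.001]
ft_force: [9.8, -6.3, -1.8]
finger_gap: 0.014
finger_force: 30.0
```

Call:
inch_along:
  plan:
    - [[0.0052, -0.0058, 0], [0, 0, 0]]
    - [[0, 0, 0], [0, 0, 0]]

```text
clock: 5.42
eef_pos: [0.4915, 0.1729, 0.1043]
tcp_rot: [0.009, 0.145, 0.989, 0.006]
ft_force: [26.8, 11.3, -18.7]
finger_gap: 0.0142
finger_force: 30.0
```

Run:
```python
import numpy as np
p=.536+.35*14.5+.175*np.arange(8);q=np.c_[45*np.cos(p),-45*np.sin(p)]
print(np.round(np.diff(q,axis=0),1))
```

```text
[[ 4.3 -6.6]
 [ 3.1 -7.2]
 [ 1.8 -7.6]
 [ 0.5 -7.9]
 [-0.9 -7.8]
 [-2.3 -7.5]
 [-3.5 -7. ]]
```

Call:
inch_along:
  plan:
    - [[-0.004, 0.0035, 0], [0, 0, 0]]
    - [[0, 0, 0], [0, 0, 0]]
    - [[0, 0, 0], [0, 0, 0]]

```text
clock: 5.8
eef_pos: [0.492, 0.1732, 0.104]
tcp_rot: [0.003, 0.144, 0.99, 0.001]
ft_force: [9.3, 1.7, -2.5]
finger_gap: 0.0143
finger_force: 30.0
```

Run:
```python
from h import *
snap('scene','s3');snap('side','d3')
a=cv2.imread('pics/s3.png')[245:300,360:425];c=cv2.imread('pics/d3.png')[205:260,255:320]
cv2.imwrite('pics/z3.png',cv2.resize(np.hstack([a,c]),None,fx=6,fy=6,interpolation=cv2.INTER_CUBIC))
d=load('s3');e=load('d3')
# expected stop_face with pedestal axis p, yaw
p=np.array([.6305,-.0]);w=np.radians(118+14)
for r_ in(.119,.119-.028):
  P=[*(p+r_*np.array([np.cos(w),np.sin(w)])),.05];a=np.array(proj(d,P));b=np.array(proj(e,P));print(P,(a-[360,245])*6,(b-[255,205])*6+[390,0])
```

```text
[np.float64(0.5508734578432958), np.float64(0.0884342342318099), 0.05] [151.37678428 145.62538808] [548.77654339  98.74412608]
[np.float64(0.5696091148213438), np.float64(0.06762617911844288), 0.05] [ 63.47072699 159.65429016] [623.40967387 119.94608614]
```

View pics/z3.png

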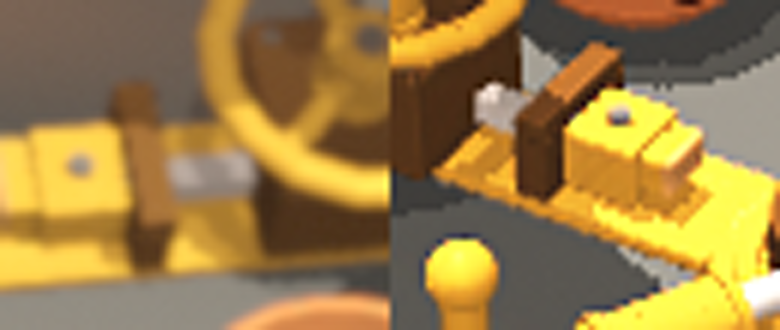

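The crop shows the block's rear face flush on the bridge in both views, which agrees with the stall. Now I'll release the crank and go to the knob.

Call:
inch_along:
  plan:
    - [[0, 0, 0], [0, 0, 0]]
    - [[0, 0, 0], [0, 0, 0]]
    - [[0, 0, -0.03], [0, 0, 0]]
    - [[0, 0, -0.04], [0, 0, 0]]
    - [[0, 0, -0.03], [0, 0, 0]]
  finger_gap: 0.06

```text
clock: 6.52
eef_pos: [0.4895, 0.172, 0.2044]
tcp_rot: [-0.0, 0.144, 0.99, 0.0]
ft_force: [0.9, -0.3, 1.2]
finger_gap: 0.0593
finger_force: 0.0
```

Call:
inch_along:
  plan:
    - [[-0.012, -0.0514, 0], [0, 0, 0]]
    - [[-0.012, -0.0514, 0], [0, 0, 0]]
    - [[-0.012, -0.0514, 0], [0, 0, 0]]
    - [[-0.012, -0.0514, 0], [0, 0, 0]]

```text
clock: 7.02
eef_pos: [0.4762, -0.0398, 0.2028]
tcp_rot: [-0.001, 0.144, 0.99, 0.0]
ft_force: [0.3, 0.4, -0.4]
finger_gap: 0.0599
finger_force: 0.0
```

Call:
inch_along:
  plan:
    - [[0, 0, 0], [0, 0, -0.178]]
    - [[0, 0, 0], [0, 0, -0.178]]
    - [[0, 0, 0], [0, 0, -0.178]]
    - [[0, 0, 0], [0, 0, 0]]
    - [[0, 0, 0], [0, 0, 0]]

```text
clock: 7.65
eef_pos: [0.477, -0.0386, 0.2031]
tcp_rot: [-0.0, -0.121, 0.993, 0.0]
ft_force: [0.0, -0.4, -0.3]
finger_gap: 0.0601
finger_force: 0.0
```

Run:
```python
from h import *
from scipy.spatial.transform import Rotation as R
d=snap('wrist','w4');s=r.read_state();d=load('w4')
print(proj(d,(.4798,-.0376,.0915)));q=s['tcp_rot'];M=R.from_quat([*q[1:],q[0]]).as_matrix();print(M.round(3));t=np.array([.4798,-.0376,.059])-s['eef_pos'];print(M.T@t)
```

```text
(np.float64(320.1476129578002), np.float64(233.89719996460582))
[[-0.971 -0.24  -0.001]
 [-0.24   0.971  0.   ]
 [ 0.001  0.    -1.   ]]
[-0.00289356  0.00034012  0.14417049]
```

View pics/w4.png

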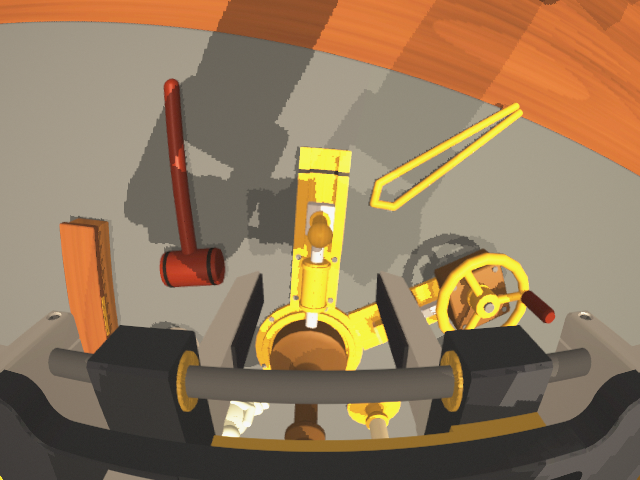

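The ball is at (319,236) against a predicted (320,234), centred between the fingers with the bed along the tool's x. Next I'll descend and grip.

Call:
inch_along:
  plan:
    - [[-0.003, 0, 0.05], [0, 0, 0]]
    - [[0, 0, 0.05], [0, 0, 0]]
    - [[0, 0, 0.033], [0, 0, 0]]
    - [[0, 0, 0], [0, 0, 0]]
    - [[0, 0, 0], [0, 0, 0]]

```text
clock: 8.32
eef_pos: [0.4814, -0.0385, 0.0719]
tcp_rot: [0.001, -0.122, 0.993, -0.0]
ft_force: [-0.1, 0.4, 0.4]
finger_gap: 0.06
finger_force: 0.0
```

Call:
inch_along:
  plan:
    - [[0, 0, 0], [0, 0, 0]]
    - [[0, 0, 0], [0, 0, 0]]
    - [[0, 0, 0], [0, 0, 0]]
    - [[0, 0, 0], [0, 0, 0]]
  finger_gap: 0.0

```text
clock: 8.82
eef_pos: [0.4805, -0.0383, 0.0707]
tcp_rot: [0.0, -0.122, 0.993, -0.0]
ft_force: [0.4, -0.7, 0.7]
finger_gap: 0.0236
finger_force: 0.0
```

Call:
inch_along:
  plan:
    - [[0, 0, 0], [0, 0, 0]]
    - [[0, 0, 0], [0, 0, 0]]
    - [[0, 0, 0], [0, 0, 0]]

```text
clock: 9.2
eef_pos: [0.4802, -0.0375, 0.0706]
tcp_rot: [-0.0, -0.122, 0.993, 0.001]
ft_force: [-0.3, 5.5, 4.4]
finger_gap: 0.0195
finger_force: 30.0
```

Call:
inch_along:
  plan:
    - [[0.004, 0, 0], [0, 0, 0]]
    - [[0.004, 0, 0], [0, 0, 0]]
    - [[0.004, 0, 0], [0, 0, 0]]
    - [[0.003, 0, 0], [0, 0, 0]]
    - [[0, 0, 0], [0, 0, 0]]

```text
clock: 9.82
eef_pos: [0.4665, -0.0398, 0.0706]
tcp_rot: [0.001, -0.121, 0.993, 0.002]
ft_force: [3.8, 11.0, 3.0]
finger_gap: 0.0191
finger_force: 30.0
```

Call:
inch_along:
  plan:
    - [[0.004, 0.0008, 0], [0, 0, 0]]
    - [[0.004, 0.0008, 0], [0, 0, 0]]
    - [[0.004, 0, 0], [0, 0, 0]]
    - [[0.003, 0, 0], [0, 0, 0]]
    - [[0, 0, 0], [0, 0, 0]]

```text
clock: 10.45
eef_pos: [0.4521, -0.0422, 0.0706]
tcp_rot: [0.002, -0.121, 0.993, 0.002]
ft_force: [6.0, 11.0, -0.6]
finger_gap: 0.019
finger_force: 30.0
```

Run:
```python
from h import *
snap('scene','s5');snap('side','d5');w=snap('wrist','w5')
e=load('d5')
b=cv2.imread('pics/d5.png')[240:305,225:290];a=cv2.imread('pics/w5.png')[130:325,220:415]
cv2.imwrite('pics/z5.png',np.hstack([cv2.resize(x,(400,400),interpolation=cv2.INTER_CUBIC) for x in(a,b)]))
```

```text
(no output)
```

View pics/z5.png

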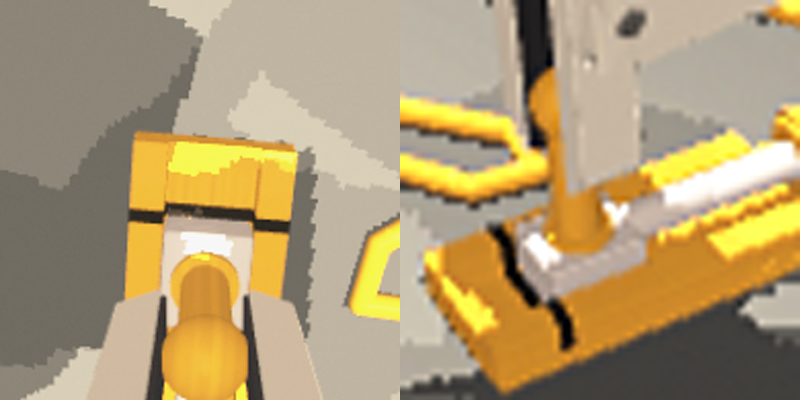

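The wrist crop shows the block's outer edge, mid (207,220), touching the engraved line, whose centre is (209,219). The side crop shows the same near the line. I'll measure the remainder with parallax, along with the line's true direction.

Run:
```python
from h import *
np.set_printoptions(precision=4,suppress=True)
w=load('w5');d=load('d5');k=195/400
f=lambda x,y:(220+(x+.5)*k-.5,130+(y+.5)*k-.5)
g=w['pixels'][130:325,220:415].astype(int).sum(2)
print([ (c,g[95:115,c].tolist()) for c in(72,132)]);print([(c,g[98:120,c].tolist()) for c in(86,102,116)])
L=onz(w,*f(130,214),.036);Rr=onz(w,*f(288,226),.036);u=(Rr-L)[:2];n=np.array([-u[1],u[0]])/np.hypot(*u)
print('width',np.hypot(*u),'axis deg',np.degrees(np.arctan2(*n[::-1])))
E1=onz(w,*f(165,217),.044);E2=onz(w,*f(250,226),.044)
m=(L+Rr)/2;
for e in(E1,E2):print('edge',e,'signed off line (along',n,')',(e-m)[:2]@n)
kk=onz(w,*f(206,355),.0915);print('ball',kk,r.read_state()['eef_pos'])
```

```text
[(72, [492, 496, 492, 489, 490, 489, 489, 364, 124, 120, 123, 121, 137, 227, 481, 492, 493, 492, 491, 492]), (132, [500, 498, 491, 494, 495, 492, 493, 492, 493, 492, 491, 467, 216, 121, 115, 121, 123, 120, 407, 492])]
[(86, [472, 215, 127, 126, 200, 238, 260, 382, 508, 513, 521, 521, 517, 518, 540, 610, 645, 653, 656, 653, 656, 657]), (102, [486, 487, 276, 125, 129, 126, 125, 158, 308, 504, 515, 519, 535, 529, 538, 588, 721, 741, 741, 741, 741, 741]), (116, [498, 498, 496, 334, 124, 124, 119, 123, 145, 275, 518, 511, 516, 514, 516, 515, 526, 582, 643, 651, 653, 655])]
width 0.04661840325552731 axis deg -170.59098703022383
edge [ 0.4357 -0.058   0.044 ] signed off line (along [-0.9865 -0.1635] ) 0.0022503860415044054
edge [ 0.4325 -0.034   0.044 ] signed off line (along [-0.9865 -0.1635] ) 0.0015016058143482148
ball [ 0.4519 -0.0422  0.0915] [ 0.4522 -0.0421  0.0706]
```

The bolt stands at about 28.3 mm by hand travel and ball displacement. The dark-grey band in the crop is the block's outer side face, so its top edge is about 2 mm short of the line. I'll pull 2 mm more and ease the sideways force.

Call:
inch_along:
  plan:
    - [[0.002, 0.001, 0], [0, 0, 0]]
    - [[0, 0, 0], [0, 0, 0]]
    - [[0, 0, 0], [0, 0, 0]]
    - [[0, 0, 0], [0, 0, 0]]

```text
clock: 11.1
eef_pos: [0.4503, -0.0424, 0.0706]
tcp_rot: [0.002, -0.121, 0.993, 0.001]
ft_force: [7.0, 7.5, -1.4]
finger_gap: 0.0194
finger_force: 30.0
```

Run:
```python
from h import *
np.set_printoptions(precision=4,suppress=True)
snap('wrist','w6');snap('side','d6');snap('scene','s6');w=load('w6')
n=np.array([-.9865,-.1635]);g=w['pixels'].astype(int).sum(2)
for c in(306,322,336):print(c,g[228:255,c].tolist())
m=(onz(w,292,235.2,.036)+onz(w,352,240,.036))/2
s=r.read_state();print('travel',(np.array(s['eef_pos'])-[.4802,-.0375,.0706])[:2]@n)
for row in range(238,249):
  print(row,(onz(w,322,row,.044)-m)[:2]@n*1e3)
```

```text
306 [496, 498, 496, 411, 280, 225, 265, 377, 508, 507, 520, 523, 517, 512, 548, 613, 647, 653, 655, 653, 654, 657, 657, 655, 656, 657, 657]
322 [488, 484, 484, 485, 446, 311, 120, 159, 311, 505, 514, 524, 530, 531, 535, 597, 725, 741, 741, 741, 741, 741, 741, 741, 730, 499, 559]
336 [500, 494, 497, 497, 493, 469, 355, 123, 149, 271, 516, 510, 515, 518, 514, 516, 523, 582, 644, 651, 653, 654, 653, 651, 651, 652, 653]
travel 0.030294386048883515
238 2.127269776042132
239 1.5245389430022522
240 0.9208304511420463
241 0.3161331550427362
242 -0.28956415595701895
243 -0.8962727586567569
244 -1.5040039968997276
245 -2.1127692824886544
246 -2.7225800961107294
247 -3.3334479882732495
248 -3.9453845802498755
```

Run:
```python
import cv2,numpy as np
a=cv2.imread('pics/d6.png')[255:300,235:280];b=cv2.imread('pics/w6.png')[215:260,290:355];c=cv2.imread('pics/s6.png')[235:310,330:430]
f=lambda x,w,h:cv2.resize(x,(w,h),interpolation=cv2.INTER_NEAREST)
cv2.imwrite('pics/z6.png',np.hstack([f(a,390,390),np.vstack([f(b,400,277),f(c,400,300)])[:390]]))
```

```text
(no output)
```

View pics/z6.png

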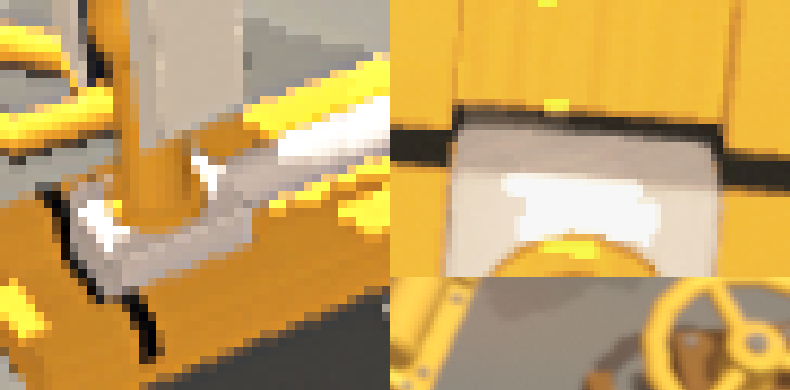

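The crops show the block's top edge (the break between the grey side face and light top, row 243) lying over the engraved line (row 241). Corrected for height, it is within about 1 mm, and hand travel is 30.3 mm. The grip is 30 N, so I'm handing in.

Call:
inch_along:
  plan:
    - [[0, 0, 0], [0, 0, 0]]
    - [[0, 0, 0], [0, 0, 0]]
    - [[0, 0, 0], [0, 0, 0]]

```text
clock: 11.62
eef_pos: [0.4503, -0.0424, 0.0706]
tcp_rot: [0.002, -0.121, 0.993, 0.001]
ft_force: [6.9, 8.2, -2.0]
finger_gap: 0.0194
finger_force: 30.0
```

```bash
python3 -c "
from rig import r, order, get_image
print(order.close_job())"
```

```text
the job is handed in; nothing more can be done
None
```

I handed the job in at 11.6 s; no verdict came back. By my measurements, the clamp is wound back onto its stop and the bolt is held by its knob about 30 mm out, within about 1 mm of the line; I didn't touch the pedestal or anything else on the slate.

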